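Load the oiling rollers with handle blanks and scrap the short one

ROBOT

A 6-joint arm with a two-finger parallel gripper is mounted at the origin on a cart in front of the work surface, level with it; the furniture and walls round the work are solid. World frame = base frame: x ahead of the robot, y to its left, z up, the work surface at z = 0. Lengths are in mm, angles in rad, forces in N, time in s.
With the tool pointing down it reaches from about 375 to 975 mm from the base axis. Payload 3.8 kg.
Tool frame: the origin (TCP) lies at the very end of the fingers, on their centre line; the grasp point (between the pads) lies 19 mm behind it (arm.pinch_z is the distance from the TCP to the grasp point, in mm); z points along the fingers, y is the line along which they close (so a half turn about z gives the same grasp; the last joint's range is limited). The gripper opens to 85 mm and grips with 20 to 120 N. Pads are 22 mm wide; open, the fingers measure 114 mm over their backs; the gripper's body (76 mm by 85 mm) begins 54 mm behind the grasp point. The pads swing forward as they close: fully open they stand 13 mm farther back than shut.
Start: joints at [-1.359, 0.264, 1.604, -0, 1.274, -0.037], TCP at [166.207, -654.212, 231.28] pointing down, gripper open.
Joint ranges: [-2.63, 2.63], [-0.94, 2.18], [0.31, 2.57], [-1.31, 4.45], [0, 2.66], [-2.55, 2.55]. Speed limits (rad/s): [2.57, 2.57, 3.14, 3.14, 3.14, 3.14].

INTERFACE

Orientations are given as a rotation vector (axis times angle).
In Python, from rig import telemetry, viewer, job_done, search_frame, mark_of, arm gives the robot as it stands.
- The arm moves only by the tool arm_command, never from a script. Its argument "targets" is a list that holds one entry, the list of rows, each a list of 4 numbers: the shift along the world's x, y, z in units of 30 mm (1.0 is 30 mm), then the turn about the world's z in units of 5 degrees (1.0 is 5 degrees). In form: [[[tx, ty, tz, twist], ...]]. A call has 1 to 12 rows; each row is the pose to reach, as a shift and turn from the pose commanded when the call began; what a row does not reach only later rows make up. A row lasts 1/10 s, in which the tool goes at most 50 mm and 8.59 degrees, less where a joint would pass 70% of its speed; a pose out of reach is approached as far as the arm can. A call with a gripper value outside its range is refused whole. "claw" is the closure, from 0 (fully open) to 1 (shut), set as the call begins (left out, the last holds). The fingers move at their own pace and stop on an object; "grip_force" is the grip in N (left out, the last holds). Time passes only in rows, so rows that repeat a pose let the fingers close. It gives the time, the measured TCP pose, the force, the opening and the grip force at its end, in the units of the state.
- telemetry.state(): the state, without advancing time (a new reading comes with each control period).
- viewer.camera(name): name is "scene" or "side" or "wrist"; returns the picture (400x640x3 uint8, red, green, blue); there is no depth.
- viewer.camera_model(name): a dict with "intrinsics" (3x3 intrinsics, pixels), "R" (3x3) and "t" (3): a world point X has camera coordinates R X + t. Camera axes: x right, y down, z forward; pixel columns grow to the right and rows downward; lengths in mm; the calibration is good to about 2 mm. A picture is of the moment at which its call begins: read the wrist's pose just before it. camera_model takes no time and is no camera call; for the wrist camera it gives the pose at the moment of the call.
- job_done(): hands the job in; it is judged then, once.
Trained networks look in the newest picture that a camera, given by its name, has taken for a name from the list of things; names that differ only in an ending like _2 or _b are one class to them, and where a whole thing is asked for, a point or a joint stands for the part that bears it (a point fixed in the world has none). Each returns a list of dicts, best first, with "score" (0 to 1); they miss things now and then, are a little off and sometimes report something else, mostly with a low value. They report only what shows in the picture. A call takes as long as a camera call. They do not tell look-alikes from the thing itself.
- search_frame(camera, query): "xy" ([column, row] in pixels, amid what is visible of it).
- mark_of(camera, query): "xy" ([column, row] in pixels: a listed point, or the origin of a listed thing).
The state is a dict: "t": time; "q": joint angles; "dq": joint speeds; "joint_torque": joint torques, N m; "tcp_pos": TCP position; "ee_rot": TCP orientation; "contact_force": force on the tool from outside, world axes, zero at the start; "moment": the same for the moment, N m; "width": finger opening in mm; "grasp_force": force on a finger pad.
Only numpy, scipy, OpenCV 4.12 (cv2) and the standard library are available. Lean on these libraries where they do the work, as an engineer would, in place of code of your own. Each camera call takes 0.05 s, during which the arm holds its last target. There are 200 camera calls.

TASK

Three round wooden handle blanks lie on the bench. Lay the two full-length ones on the roller stand for oiling, one in each pair of rollers, each lying along its rollers and centred between the side rails; lower them gently, never dropping them or setting the rollers spinning. The blank that was cut too short goes into the old saucepan without a handle; leave the two tins and the tape measure alone.

Things in the scene. Friction and masses are not known exactly. Their poses are not given: they have to be found in the camera images.
- blank_a_center (a point): centre of a full-length handle blank: plain round brown wooden rod, 32 mm diameter, 160 mm long, about 0.1 kg, lying on the bench at the start (centre 16 mm above it); its y axis runs along the rod (either end is the same); x and z turn as it rolls. It rolls freely.
- blank_b_center (a point): centre of the other full-length blank, the same as the first: 32 mm diameter, 160 mm long; y along the rod
- short_blank_center (a point): centre of the blank cut too short: the same brown rod, 32 mm diameter but only 90 mm long, about 0.06 kg; y along the rod. The places of the three blanks on the bench are mixed; they lie side by side, roughly across the robot's front, about 105 mm apart
- stand: roller stand, fixed: plywood base 190 (x) x 196 (y) x 10 mm, two grey side rails, four steel axles along y, 34 mm above the bench. Origin: middle of the underside; x to the rear pair, z up. Rail inner faces at y = +-82 mm, tops 39 mm above the bench, just below a lying blank. Between the two roller pairs is a wider gap that is no place for a blank
- nest_front (a point): where a blank's centre lies when it rests in the front pair of rollers, 59.7 mm above the bench; axes as the stand's, y along the rollers and the blank. The pair's axles run 19 mm to either side (x) of this point. Between the wheels (88 mm free in y) fingers can go down to the 6 mm thick axles, whose tops are 22.7 mm below this point
- nest_rear (a point): the same for the rear pair of rollers, 95 mm from the front nest along the stand's x
- roller_1 (a joint): turn of the foremost roller about its axle (y), rad; no spring, hardly any friction. Each roller is an axle with two black rubber wheels, 32 mm diameter, 16 mm wide, centred at y = +-52 mm
- roller_2 (a joint): the second roller from the front (the other one of the front pair), rad
- roller_3 (a joint): the third roller from the front (of the rear pair), rad
- roller_4 (a joint): the rearmost roller, rad
- pan_floor (a point): middle of the inside bottom of the old round aluminium saucepan for scrap, 2 mm above the bench; z up. Loose, 0.6 kg. Flat bottom about 130 mm across, wall flaring to about 165 mm inside at the rim, 66 mm above this point; the empty handle socket sticks out along this point's -y to 137 mm from the middle, 74 mm high
- pen_tin: bystander: empty open tin with a grey taped rim, 78 mm diameter, 120 mm tall; origin at the middle of its underside
- tape_measure: bystander: yellow tape measure standing on edge, 71 x 30 x 62 mm; origin at the middle of its underside
- glue_tin: bystander: round tin 75 mm diameter, 58 mm tall; origin at the middle of its underside
Things that resemble listed ones, but are neither listed nor needed, are in the scene too. What is shaped like the part that bears short_blank_center but black or yellow is not meant.

How it is judged:
By the outcome, as a careful person would: the job done as asked, in the order asked, and still so for the second after the job is handed in, with the robot touching nothing.
It also fails if it takes over 66 s, if anything falls off the work surface, if the arm or the gripper's body presses on something with over 40 N, if the wrist force passes 120 N, or if a joint passes its speed limit or range.

## Working session

There is one attempt and no reset: what is moved stays moved. The work goes in short steps, Python scripts to look and compute and a tool call to move; the robot and the scene stay as the last step left them, time stands still between calls to the robot, and variables do not carry over. Pictures are saved under pics/ and viewed, at most 14 in all, crops included, and the job is handed in when it is done.

Besides the shell and the picture viewer there is one more tool, called after ">>>" in YAML: its name, and indented under it one key for each argument. arm_command: Moves the arm, as the interface text tells. Its arguments: {"type":"object","properties":{"targets":{"type":"array","items":{"type":"array","items":{"type":"array","items":{"type":"number"}}}},"claw":{"type":"number"},"grip_force":{"type":"number"}},"required":["targets"]}

```bash
mkdir -p pics; cat > h.py <<'E'
import numpy as np, cv2
from rig import telemetry, viewer, job_done, search_frame, mark_of, arm
def ray(cam,xy,z):
    m=viewer.camera_model(cam);K=np.array(m["intrinsics"]);R=np.array(m["R"]);t=np.array(m["t"])
    c=-R.T@t; d=R.T@np.linalg.solve(K,[xy[0],xy[1],1.]); return c+d*(z-c[2])/d[2]
def snap(cam,name):
    im=viewer.camera(cam); cv2.imwrite(f"pics/{name}.png",im[:,:,::-1]); return im
H=dict(blank_a_center=16,short_blank_center=16,stand=0,nest_front=59.7,nest_rear=59.7,pan_floor=2,pen_tin=0,tape_measure=0,glue_tin=0)
E
python3 - <<'E'
from h import *
a=snap("scene","s0");b=snap("side","d0")
for c in("scene","side"):
  for q,z in H.items():
    for r in mark_of(c,q)[:5]: print(c,q,np.round(r["score"],2),np.round(r["xy"]),np.round(ray(c,r["xy"],z)))
cv2.imwrite("pics/both0.png",np.vstack([a,b])[:,:,::-1])
cv2.imwrite("pics/both0.png",cv2.resize(cv2.imread("pics/both0.png"),(480,600)))
print(telemetry.state()["t"],arm.pinch_z)
E
```

```text
scene blank_a_center 0.86 [337. 180.] [645. -59.  16.]
scene short_blank_center 0.8 [359. 278.] [327.  72.  16.]
scene short_blank_center 0.78 [368. 229.] [443. -32.  16.]
scene short_blank_center 0.78 [417. 240.] [ 351. -123.   16.]
scene short_blank_center 0.41 [198. 216.] [707. 341.  16.]
scene stand 0.72 [262. 252.] [527. 239.   0.]
scene nest_front 0.74 [267. 246.] [493. 235.  60.]
scene nest_rear 0.93 [244. 227.] [574. 258.  60.]
scene pan_floor 0.87 [423. 176.] [ 545. -305.    2.]
scene pen_tin 0.78 [198. 217.] [722. 340.   0.]
scene tape_measure 0.74 [332. 152.] [ 774. -123.    0.]
scene glue_tin 0.65 [261. 183.] [757. 135.   0.]
side blank_a_center 0.77 [359. 220.] [647. -35.  16.]
side blank_a_center 0.41 [418. 236.] [ 760. -145.   16.]
side short_blank_center 0.85 [279. 225.] [444. -38.  16.]
side short_blank_center 0.85 [233. 242.] [ 335. -114.   16.]
side short_blank_center 0.53 [313. 172.] [594. 373.  16.]
side short_blank_center 0.49 [234. 206.] [333. 101.  16.]
side short_blank_center 0.37 [299. 190.] [526. 206.  16.]
side stand 0.97 [299. 190.] [531. 247.   0.]
side nest_front 0.94 [284. 173.] [485. 235.  60.]
side nest_front 0.39 [323. 227.] [ 533. -154.   60.]
side nest_rear 0.82 [312. 170.] [572. 259.  60.]
side nest_rear 0.41 [284. 174.] [482. 227.  60.]
side pan_floor 0.77 [340. 282.] [ 544. -289.    2.]
side pen_tin 0.9 [352. 180.] [719. 321.   0.]
side pen_tin 0.35 [420. 240.] [ 771. -134.    0.]
side tape_measure 0.77 [419. 238.] [ 773. -126.    0.]
side glue_tin 0.85 [377. 198.] [752. 149.   0.]
1.0 18.700000000000003
```

View pics/s0.png

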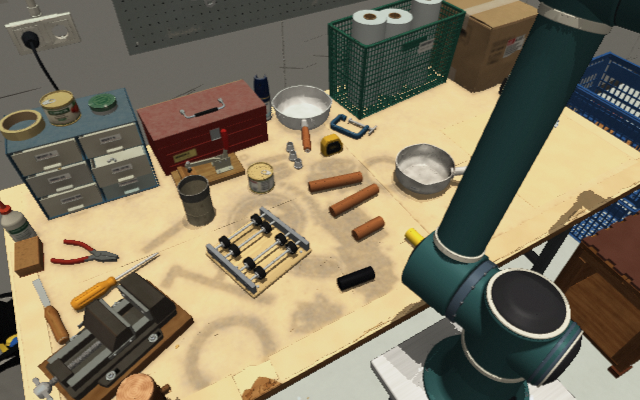

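View pics/d0.png

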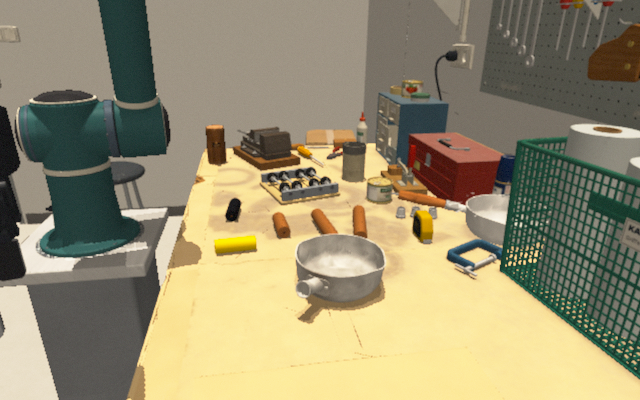

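The short blank lies nearest the robot, at scene pixel (368,228), with the full-length ones at (354,199) and (335,181). The stand is at (262,252) turned about 15°, and the right pan is at (423,170). Next I move in for a closer wrist view.

>>> arm_command:
  targets:
    - [[1, 1.2, 1, 0], [2, 2.5, 2, 0], [3, 4, 3, 0], [4, 6, 4, 0], [5, 7.5, 5, 0], [6, 9, 5.5, 0], [7, 11, 6, 0], [8, 12.5, 6, 0], [9, 14, 6, 0], [10, 16, 6, 0], [11, 18, 6, 0], [11, 20, 6, 0]]
  claw: 0

```text
t: 2.2
tcp_pos: [454.9, -173.5, 408.2]
ee_rot: [3.117, 0.39, 0.002]
contact_force: [0.9, -0.2, -0.2]
width: 85.3
grasp_force: 0.0
```

```bash
cat >> h.py <<'E'
from scipy.spatial.transform import Rotation as Ro
def st():
    s=telemetry.state(); M=Ro.from_rotvec(s["ee_rot"]).as_matrix()
    print("t",round(s["t"],2),"tcp",np.round(s["tcp_pos"],1),"closing-dir deg",round(np.degrees(np.arctan2(M[1,1],M[0,1])),1),"zax",np.round(M[:,2],3),"w",round(s["width"],1),"F",np.round(s["contact_force"],1),"g",round(s["grasp_force"],1),"q6",round(s["q"][5],2))
    return s
def rods(im,cam,z=16,show=True):
    # brown rod silhouettes -> world rectangles at height z
    hsv=cv2.cvtColor(im,cv2.COLOR_RGB2HSV)
    m=cv2.inRange(hsv,(4,120,60),(14,255,220)); m=cv2.morphologyEx(m,cv2.MORPH_OPEN,np.ones((3,3)))
    for c in cv2.findContours(m,cv2.RETR_EXTERNAL,cv2.CHAIN_APPROX_NONE)[0]:
        if cv2.contourArea(c)<150: continue
        P=np.array([ray(cam,p,z)[:2] for p in c[:,0].astype(float)],np.float32)
        (cx,cy),(w,h),a=cv2.minAreaRect(P)
        if w<h: w,h,a=h,w,a+90
        print(cam,"rod",np.round([cx,cy],1),"LxW",np.round([w,h]),"axis deg",round(a%180,1))
E
python3 - <<'E'
from h import *
s=st(); im=snap("wrist","w1")
m=viewer.camera_model("wrist");R=np.array(m["R"]);print("cam",np.round(-R.T@np.array(m["t"])),np.round(R,2).tolist())
rods(im,"wrist")
for q,z in H.items():
    for r in mark_of("wrist",q)[:5]: print(q,np.round(r["score"],2),np.round(r["xy"]),np.round(ray("wrist",r["xy"],z)))
E
```

```text
t 2.2 tcp [ 454.9 -173.5  408.2] closing-dir deg -75.8 zax [ 0.001 -0.    -1.   ] w 85.3 F [ 0.9 -0.2 -0.2] g 0.0 q6 0.91
cam [ 529. -148.  552.] [[0.25, -0.97, -0.01], [-0.93, -0.24, 0.29], [-0.28, -0.07, -0.96]]
wrist rod [449.5 -22.8] LxW [93. 31.] axis deg 94.7
wrist rod [556.  -48.7] LxW [163.  31.] axis deg 96.5
wrist rod [645.  -41.4] LxW [158.  31.] axis deg 77.3
blank_a_center 0.89 [277.  17.] [644. -48.  16.]
short_blank_center 0.91 [282. 201.] [ 341. -128.   16.]
short_blank_center 0.73 [248. 134.] [448. -41.  16.]
short_blank_center 0.66 [170. 179.] [330.  87.  16.]
short_blank_center 0.59 [274.  16.] [643. -47.  16.]
stand 0.6 [92. 46.] [525. 243.   0.]
stand 0.36 [52.  1.] [576. 309.   0.]
nest_front 0.62 [71. 72.] [480. 230.  60.]
nest_rear 0.8 [51.  1.] [572. 258.  60.]
nest_rear 0.44 [270.  74.] [553. -72.  60.]
pan_floor 0.67 [394. 121.] [ 534. -295.    2.]
pan_floor 0.41 [268.  77.] [551. -60.   2.]
```

View pics/w1.png

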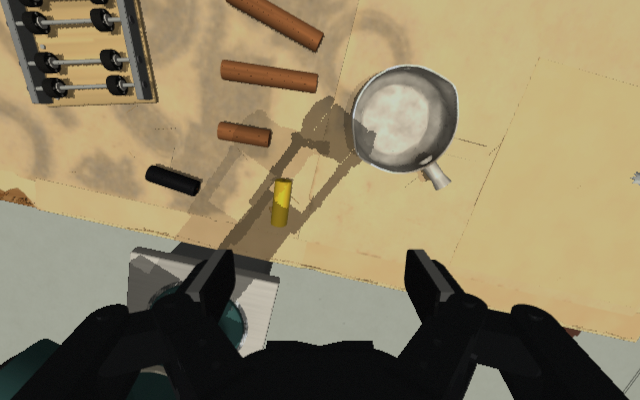

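The picture was taken while the arm was still settling, so the wrist numbers are off. I'll turn the gripper to its grasping yaw, settle over a viewpoint that shows both rods and stand, and measure there.

>>> arm_command:
  targets:
    - [[2, 10, 0, 17.5], [2, 10, 0, 17.5], [2, 10, 0, 17.5], [2, 10, 0, 17.5], [2, 10, 0, 17.5], [2, 10, 0, 17.5], [2, 10, 0, 17.5], [2, 10, 0, 17.5], [2, 10, 0, 17.5], [2, 10, 0, 17.5], [2, 10, 0, 17.5], [2, 10, 0, 17.5]]

```text
t: 3.9
tcp_pos: [514.1, 123.9, 407.7]
ee_rot: [-1.987, -2.433, 0.0]
contact_force: [0.6, 0.3, 0.2]
width: 85.5
grasp_force: 0.0
```

>>> arm_command:
  targets:
    - [[0, 0, 0, 0], [0, 0, 0, 0], [0, 0, 0, 0]]

```text
t: 4.2
tcp_pos: [513.9, 124.5, 407.8]
ee_rot: [1.984, 2.436, 0.0]
contact_force: [-0.2, 0.1, 0.1]
width: 85.5
grasp_force: 0.0
```

```bash
python3 - <<'E'
from h import *
s=st(); im=snap("wrist","w2")
rods(im,"wrist")
for q in("stand","nest_front","nest_rear","pan_floor","glue_tin","pen_tin","blank_a_center","short_blank_center"):
    for r in mark_of("wrist",q)[:3]: print(q,np.round(r["score"],2),np.round(r["xy"]),np.round(ray("wrist",r["xy"],H[q])))
st()
E
```

```text
t 4.2 tcp [513.9 124.5 407.8] closing-dir deg 11.7 zax [ 0.  0. -1.] w 85.5 F [-0.2  0.1  0.1] g 0.0 q6 -0.01
wrist rod [ 199.  -528.6] LxW [82. 29.] axis deg 71.9
wrist rod [839.5 -67.5] LxW [131.  25.] axis deg 151.2
wrist rod [641.9 -56.5] LxW [167.  33.] axis deg 77.0
wrist rod [554.2 -64.4] LxW [169.  31.] axis deg 96.3
wrist rod [447.7 -37.7] LxW [98. 31.] axis deg 94.6
stand 0.56 [343.  81.] [529. 249.   0.]
stand 0.19 [320. 245.] [555. -70.   0.]
nest_front 0.78 [318.  79.] [487. 238.  60.]
nest_rear 0.96 [374.  75.] [571. 262.  60.]
pan_floor 0.93 [293. 332.] [ 537. -296.    2.]
glue_tin 0.74 [441. 168.] [748. 136.   0.]
glue_tin 0.64 [324. 246.] [562. -72.   0.]
blank_a_center 0.69 [362. 251.] [640. -58.  16.]
blank_a_center 0.52 [317.  87.] [486. 229.  16.]
short_blank_center 0.78 [269. 225.] [445. -41.  16.]
short_blank_center 0.78 [212. 254.] [ 342. -127.   16.]
short_blank_center 0.76 [213. 153.] [324.  80.  16.]
t 4.65 tcp [513.9 124.8 407.8] closing-dir deg 11.8 zax [-0. -0. -1.] w 85.2 F [ 1.1  0.1 -0. ] g 0.0 q6 -0.01
```

View pics/w2.png

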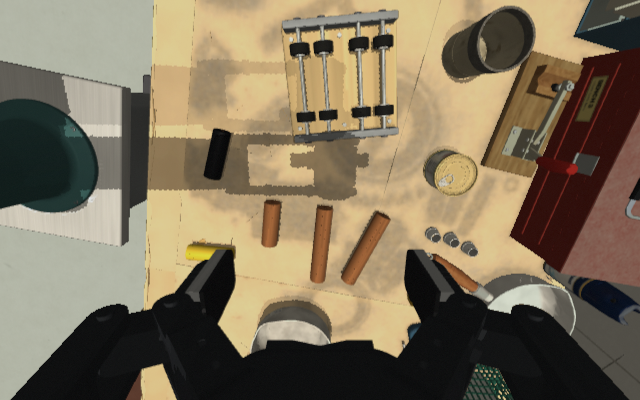

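The wrist view shows the stand at (341,77) with eight black wheels, the short blank at (271,223), and full-length ones at (321,244) and (366,248). The pan is at (293,330). I'll fit the stand pose from the wheels.

```bash
cat >> h.py <<'E'
from scipy.optimize import least_squares
WH=np.array([(x,y) for y in(52,-52) for x in(-66.5,-28.5,28.5,66.5)],float)
def fit_stand(im,cam,roi,guess):
    """wheel blobs -> stand x,y,yaw"""
    x0,y0,x1,y1=roi
    m=cv2.inRange(cv2.cvtColor(im,cv2.COLOR_RGB2HSV)[...,2],0,62)
    mm=np.zeros_like(m); mm[y0:y1,x0:x1]=m[y0:y1,x0:x1]
    n,l,s,c=cv2.connectedComponentsWithStats(mm)
    P=np.array([ray(cam,c[i],34)[:2] for i in range(1,n) if 40<s[i,4]<900])
    print("blobs",[(np.round(c[i]).tolist(),int(s[i,4])) for i in range(1,n) if s[i,4]>20])
    def model(p):
        C,S=np.cos(p[2]),np.sin(p[2]); return WH@np.array([[C,S],[-S,C]])+p[:2]
    f=lambda p: np.linalg.norm(P[:,None]-model(p)[None],axis=2).min(1)
    r=least_squares(f,guess,loss="soft_l1",f_scale=3,x_scale=[10,10,.1])
    x,y,a=r.x; u=np.array([np.cos(a),np.sin(a)])*47.5
    print("stand",np.round([x,y],1),"yaw",round(np.degrees(a),1),"res",np.round(f(r.x),1),"front",np.round([x-u[0],y-u[1]],1),"rear",np.round([x+u[0],y+u[1]],1))
E
python3 - <<'E'
from h import *
im=cv2.imread("pics/w2.png")[:,:,::-1].copy()
fit_stand(im,"wrist",(280,25,402,130),[529,250,.27])
E
```

```text
blobs [([336.0, 26.0], 75), ([310.0, 28.0], 64), ([289.0, 30.0], 33), ([382.0, 41.0], 228), ([358.0, 43.0], 217), ([323.0, 46.0], 213), ([299.0, 49.0], 219), ([384.0, 110.0], 165), ([360.0, 112.0], 165), ([328.0, 115.0], 159), ([306.0, 117.0], 161)]
stand [526.6 247.8] yaw 15.8 res [35.  32.4  1.2  1.6  0.8  1.2  0.6  1.4  1.6  2.2] front [480.8 234.9] rear [572.3 260.7]
```

>>> arm_command:
  targets:
    - [[4.27, -6.04, -8.6, -5], [4.27, -6.04, -8.6, -5], [4.27, -6.04, -8.6, -5], [4.27, -6.04, -8.6, -5], [4.27, -6.04, -8.6, -5], [4.27, -6.04, -8.6, -5], [4.27, -6.04, -8.6, -5], [4.27, -6.04, -8.6, -5], [4.27, -6.04, -8.6, -5], [4.27, -6.04, -8.6, -5], [4.27, -6.04, -8.6, -5]]
  claw: 0.3
  grip_force: 30

```text
t: 5.75
tcp_pos: [643.0, -55.7, 152.4]
ee_rot: [2.46, 1.95, 0.004]
contact_force: [0.3, 0.2, 0.1]
width: 59.9
grasp_force: 0.0
```

```bash
python3 - <<'E'
from h import *
st(); im=snap("wrist","w3"); rods(im,"wrist"); st()
E
```

```text
t 5.75 tcp [643.  -55.7 152.4] closing-dir deg -13.2 zax [ 0.004 -0.    -1.   ] w 59.9 F [0.3 0.2 0.1] g 0.0 q6 0.1
wrist rod [446.6 -38.1] LxW [95. 39.] axis deg 94.6
wrist rod [553.5 -64.9] LxW [168.  34.] axis deg 96.2
wrist rod [838.8 -58.5] LxW [145.  33.] axis deg 154.5
wrist rod [641.7 -56.1] LxW [167.  32.] axis deg 77.1
t 5.8 tcp [642.9 -55.7 152.3] closing-dir deg -13.2 zax [ 0.004 -0.    -1.   ] w 59.7 F [-0.4  0.8 -0.4] g 0.0 q6 0.1
```

View pics/w3.png

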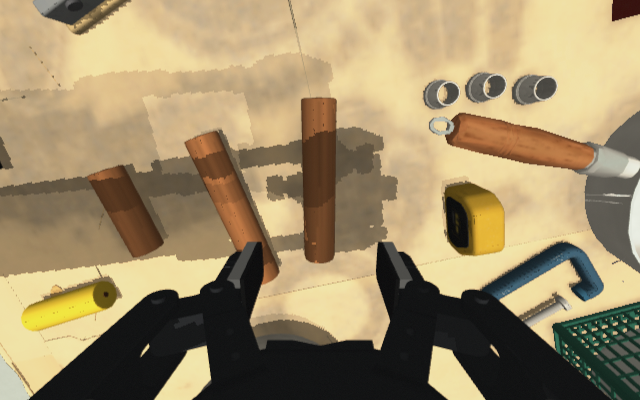

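The far blank stands at (319,180) between the fingers with room on both sides, and the measurement agrees with the last one. Descend.

>>> arm_command:
  targets:
    - [[0, 0.06, -1.5, 0], [0, 0.06, -3, 0], [0, 0.06, -4, 0], [0, 0.06, -4.6, 0], [0, 0.06, -4.6, 0], [0, 0.06, -4.6, 0]]

```text
t: 6.4
tcp_pos: [642.7, -54.3, 13.1]
ee_rot: [2.461, 1.951, 0.002]
contact_force: [0.0, -0.0, 0.5]
width: 60.1
grasp_force: 0.0
```

>>> arm_command:
  targets:
    - [[0, 0, -0.2, 0], [0, 0, -0.35, 0], [0, 0, -0.35, 0], [0, 0, -0.35, 0]]

```text
t: 6.8
tcp_pos: [642.2, -54.8, 1.7]
ee_rot: [2.463, 1.95, 0.001]
contact_force: [-0.4, 0.3, 0.5]
width: 60.1
grasp_force: 0.0
```

>>> arm_command:
  targets:
    - [[0, 0, 0, 0], [0, 0, 0, 0], [0, 0, 0, 0], [0, 0, 0, 0], [0, 0, 0, 0], [0, 0, 0, 0]]
  claw: 1
  grip_force: 40

```text
t: 7.4
tcp_pos: [642.4, -54.8, 1.8]
ee_rot: [2.462, 1.95, 0.001]
contact_force: [-0.1, -0.3, 3.3]
width: 31.1
grasp_force: 39.6
```

>>> arm_command:
  targets:
    - [[0, 0, 1, 0], [0, 0, 2.5, 0], [-0.2, 1, 4, 0.6], [-0.5, 2.3, 4, 1.5], [-0.9, 3.8, 4, 2.5], [-1.3, 5.3, 4, 3.5], [-1.7, 6.8, 4, 4.5], [-2, 8.3, 4, 5.2], [-2.34, 9.6, 4, 5.8], [-2.34, 10.52, 4, 5.8], [-2.34, 10.52, 4, 5.8], [-2.34, 10.52, 4, 5.8]]

```text
t: 8.6
tcp_pos: [571.1, 261.2, 120.5]
ee_rot: [-1.894, -2.506, 0.002]
contact_force: [0.2, -0.5, -1.3]
width: 30.6
grasp_force: 39.8
```

>>> arm_command:
  targets:
    - [[0, 0, 0, 0], [0, 0, 0, 0], [0, 0, 0, 0]]

```text
t: 8.9
tcp_pos: [572.0, 259.7, 121.2]
ee_rot: [-1.898, -2.503, 0.0]
contact_force: [1.6, 0.5, -0.0]
width: 31.0
grasp_force: 39.8
```

```bash
python3 - <<'E'
from h import *
st(); im=snap("wrist","w4")
s=telemetry.state();rods(im,"wrist",z=s["tcp_pos"][2]+14)
fit_stand(im,"wrist",(0,0,640,230),[526.6,247.8,.276]); st()
E
```

```text
t 8.9 tcp [572.  259.7 121.2] closing-dir deg 15.7 zax [-0. -0. -1.] w 31.0 F [ 1.6  0.5 -0. ] g 39.8 q6 0.11
wrist rod [566.5 276. ] LxW [132.  32.] axis deg 105.6
blobs [([564.0, 171.0], 4369), ([222.0, 141.0], 903), ([279.0, 140.0], 140), ([360.0, 139.0], 188), ([173.0, 142.0], 947)]
stand [526. 246.] yaw 15.9 res [12.5 12.5] front [480.3 233. ] rear [571.7 259. ]
t 8.95 tcp [572.  259.9 121.2] closing-dir deg 15.7 zax [-0. -0. -1.] w 30.9 F [-0.4 -0.1 -0.9] g 39.8 q6 0.11
```

View pics/w4.png

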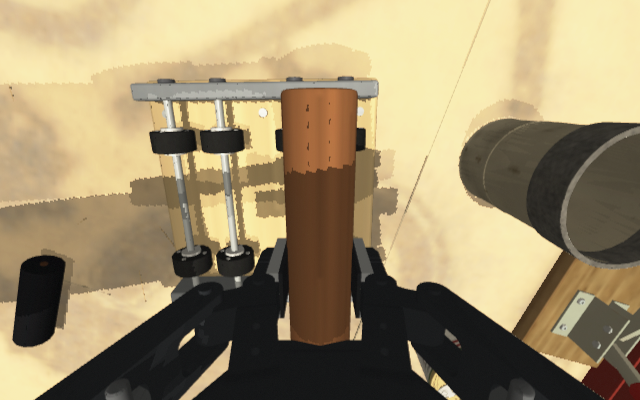

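The rod is level in the fingers above the rear pair, and the front wheels show at (173,142), (222,141), (192,262) and (234,262). I'll refine from these and the rod's far end.

```bash
python3 - <<'E'
from h import *
P=np.array([ray("wrist",p,34)[:2] for p in [(173,142),(222,141),(192,262),(234,262)]]);print(np.round(P,1))
u=np.array([np.cos(np.radians(15.8)),np.sin(np.radians(15.8))]);v=np.array([-u[1],u[0]])
S=np.mean([P[i]-u*x-v*y for i,(x,y) in enumerate([(-66.5,52),(-28.5,52),(-66.5,-52),(-28.5,-52)])],0)
d=(P[0]+P[1]-P[2]-P[3])/2; print("stand",S,"yaw",np.degrees(np.arctan2(d[1],d[0]))-90,"rear",S+47.5*u,"front",S-47.5*u)
# rod far end: top edge px row 88 ~ upper rim (z=151), and lower rim hidden
e=ray("wrist",(318,88),151.5)[:2]; print("end",e,"rod centre from end",e-80*v)
for z in (151,): pass
print("sides at z135",[np.round(ray("wrist",p,137)[:2],1) for p in[(283,150),(356,150),(286,250),(353,250)]])
E
```

```text
[[447.9 276.5]
 [484.6 287.5]
 [477.4 175.5]
 [513.3 185.5]]
stand [526.51167732 244.19973832] yaw 16.00347271097573 rear [572.21703201 257.13305005] front [480.80632263 231.26642658]
end [548.53773506 338.77654977] rod centre from end [570.32015482 261.79911029]
sides at z135 [array([540.4, 311.1]), array([570.9, 319.6]), array([553. , 264.6]), array([584.2, 273.3])]
```

```bash
python3 - <<'E'
from h import *
im=cv2.imread("pics/w4.png")
c=im[60:160,120:390]; cv2.imwrite("pics/w4c.png",cv2.resize(c,(783,290),interpolation=cv2.INTER_CUBIC))
u=np.array([np.cos(np.radians(15.8)),np.sin(np.radians(15.8))]);v=np.array([-u[1],u[0]]);S=np.array([526.5,246.])
m=viewer.camera_model("wrist");R=np.array(m["R"]);print("cam rel v",(-R.T@m["t"])[:2]@v-S@v)
for p in [(200,80),(200,85),(200,90),(200,95),(200,100)]: print(p,round((ray("wrist",p,39)[:2]-S)@v,1))
E
```

```text
cam rel v 76.92468031488781
(200, 80) 95.3
(200, 85) 91.9
(200, 90) 88.5
(200, 95) 85.1
(200, 100) 81.6
```

View pics/w4c.png

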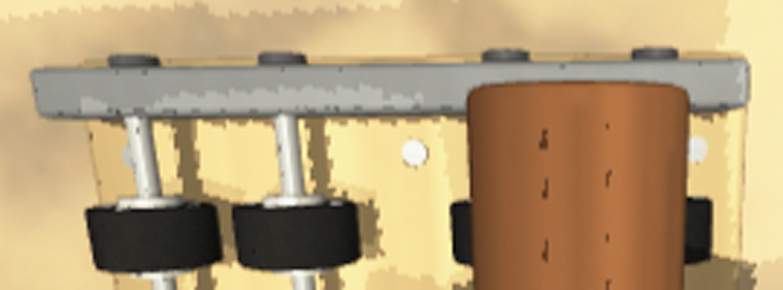

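>>> arm_command:
  targets:
    - [[0.03, -0.1, -0.6, 0], [0.03, -0.1, -1.2, 0], [0.03, -0.1, -1.8, 0], [0.03, -0.1, -2.2, 0], [0.03, -0.1, -2.35, 0], [0.03, -0.1, -2.35, 0], [0.03, -0.1, -2.35, 0], [0.03, -0.1, -2.35, 0]]

```text
t: 9.75
tcp_pos: [573.6, 258.3, 52.0]
ee_rot: [1.895, 2.504, 0.003]
contact_force: [-0.2, -0.5, -0.2]
width: 30.5
grasp_force: 39.8
```

>>> arm_command:
  targets:
    - [[0, 0, -0.03, 0], [0, 0, -0.06, 0], [0, 0, -0.09, 0], [0, 0, -0.09, 0], [0, 0, -0.09, 0]]

```text
t: 10.25
tcp_pos: [572.6, 257.9, 48.0]
ee_rot: [-1.896, -2.505, 0.0]
contact_force: [0.2, 0.9, -0.2]
width: 30.9
grasp_force: 39.8
```

>>> arm_command:
  targets:
    - [[0, 0, -0.02, 0], [0, 0, -0.04, 0], [0, 0, -0.06, 0], [0, 0, -0.06, 0], [0, 0, -0.06, 0]]

```text
t: 10.75
tcp_pos: [572.8, 257.9, 46.4]
ee_rot: [1.896, 2.505, 0.0]
contact_force: [-0.0, 0.1, -0.6]
width: 30.7
grasp_force: 39.8
```

>>> arm_command:
  targets:
    - [[0, 0, -0.02, 0], [0, 0, -0.04, 0], [0, 0, -0.04, 0], [0, 0, -0.04, 0]]

```text
t: 11.15
tcp_pos: [573.4, 258.1, 45.7]
ee_rot: [1.895, 2.504, 0.002]
contact_force: [0.7, 0.6, 2.5]
width: 30.5
grasp_force: 40.1
```

>>> arm_command:
  targets:
    - [[0, 0, -0.02, 0], [0, 0, -0.02, 0], [0, 0, -0.02, 0]]

```text
t: 11.45
tcp_pos: [573.6, 258.2, 45.5]
ee_rot: [1.895, 2.504, 0.003]
contact_force: [1.5, -0.4, 5.9]
width: 30.9
grasp_force: 40.5
```

>>> arm_command:
  targets:
    - [[0, 0, 0, 0], [0, 0, 0, 0], [0, 0, 0, 0], [0, 0, 0, 0]]
  claw: 0.4

```text
t: 11.85
tcp_pos: [572.0, 257.6, 43.8]
ee_rot: [-1.896, -2.504, 0.002]
contact_force: [0.4, 0.2, 0.7]
width: 51.5
grasp_force: 0.0
```

>>> arm_command:
  targets:
    - [[0, 0, 0.5, 0], [0, 0, 1.2, 0], [0, 0, 2.5, 0], [0, 0, 4, 0], [0, 0, 4, 0], [0, 0, 4, 0], [0, 0, 4, 0]]

```text
t: 12.55
tcp_pos: [572.0, 257.7, 164.2]
ee_rot: [-1.896, -2.504, 0.001]
contact_force: [-0.4, -0.2, -0.6]
width: 51.1
grasp_force: 0.0
```

```bash
python3 - <<'E'
from h import *
st(); im=snap("wrist","w5"); rods(im,"wrist",z=59.7); st()
E
```

```text
t 12.55 tcp [572.  257.7 164.2] closing-dir deg 15.8 zax [-0.001 -0.    -1.   ] w 51.1 F [-0.4 -0.2 -0.6] g 0.0 q6 0.11
wrist rod [572.8 256.4] LxW [169.  32.] axis deg 106.4
t 12.6 tcp [571.6 257.5 163.2] closing-dir deg 15.8 zax [-0.002 -0.001 -1.   ] w 51.1 F [-0.8 -0.3 -0.5] g 0.0 q6 0.11
```

View pics/w5.png

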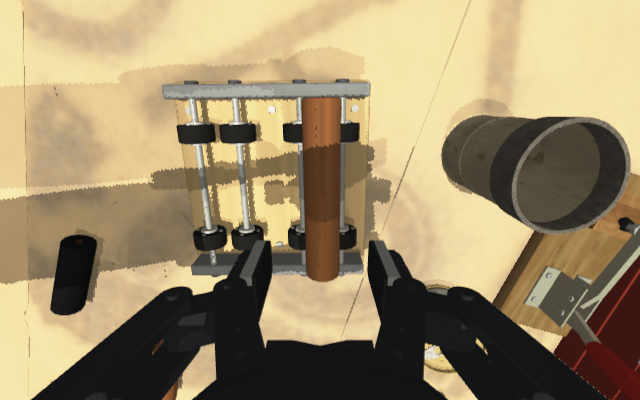

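The blank lies in the rear pair at (321,188), parallel to the axles. I'll check its centring against the rails.

```bash
python3 - <<'E'
from h import *
im=cv2.imread("pics/w5.png")
u=np.array([np.cos(np.radians(15.8)),np.sin(np.radians(15.8))]);v=np.array([-u[1],u[0]]);S=np.array([526.5,245.7])
print("col rod",[tuple(im[r,321]) for r in range(88,101,2)]);print("col rail",[ (r,im[r,270].tolist()) for r in range(92,103,1)])
print("bottom",[(r,im[r,321].tolist()) for r in range(272,286,2)],[(r,im[r,285].tolist()) for r in range(244,260,2)])
f=lambda p,z:round((ray("wrist",p,z)[:2]-S)@v,1)
for r in (94,96,98,100): print(r,"rodtop",f((321,r),75.7),"rail",f((270,r),39))
for r in (276,278,280,282): print(r,"rodfar hi/lo",f((321,r),75.7),f((321,r),59.7),f((321,r),43.7))
for r in (248,252,256): print(r,"rail",f((285,r),39))
E
```

```text
col rod [(np.uint8(158), np.uint8(166), np.uint8(166)), (np.uint8(158), np.uint8(165), np.uint8(167)), (np.uint8(158), np.uint8(165), np.uint8(166)), (np.uint8(135), np.uint8(142), np.uint8(142)), (np.uint8(90), np.uint8(99), np.uint8(107)), (np.uint8(55), np.uint8(94), np.uint8(147)), (np.uint8(59), np.uint8(102), np.uint8(160))]
col rail [(92, [170, 179, 178]), (93, [171, 177, 178]), (94, [172, 179, 179]), (95, [162, 169, 169]), (96, [138, 144, 144]), (97, [101, 106, 106]), (98, [68, 89, 102]), (99, [84, 123, 145]), (100, [121, 181, 216]), (101, [149, 220, 243]), (102, [148, 220, 243])]
bottom [(272, [46, 79, 123]), (274, [45, 79, 122]), (276, [46, 79, 122]), (278, [45, 79, 122]), (280, [45, 78, 121]), (282, [123, 161, 192]), (284, [144, 187, 215])] [(244, [126, 188, 222]), (246, [89, 133, 158]), (248, [90, 134, 159]), (250, [71, 106, 126]), (252, [67, 91, 105]), (254, [60, 63, 63]), (256, [61, 64, 64]), (258, [61, 63, 62])]
94 rodtop 83.8 rail 85.2
96 rodtop 82.4 rail 83.6
98 rodtop 80.9 rail 82.0
100 rodtop 79.5 rail 80.3
276 rodfar hi/lo -71.1 -81.2 -91.3
278 rodfar hi/lo -73.1 -83.4 -93.7
280 rodfar hi/lo -75.2 -85.6 -96.1
282 rodfar hi/lo -77.3 -87.9 -98.4
248 rail -61.9
252 rail -66.4
256 rail -71.0
```

Centred within about 2 mm (slightly towards +y), which is fine. Next the middle blank.

>>> arm_command:
  targets:
    - [[-0.1, -1.7, 0, -0.4], [-0.2, -3.3, 0, -0.8], [-0.3, -5, 0, -1.2], [-0.4, -6.6, 0, -1.5], [-0.5, -8.2, 0, -1.92], [-0.6, -9.8, -0.5, -1.92], [-0.6, -10.62, -1.5, -1.92], [-0.6, -10.62, -2.5, -1.92], [-0.6, -10.62, -3.2, -1.92], [-0.6, -10.62, -3.2, -1.92], [-0.6, -10.62, -3.2, -1.92], [-0.6, -10.62, -3.2, -1.92]]

```text
t: 13.8
tcp_pos: [555.5, -60.6, 69.4]
ee_rot: [2.098, 2.337, 0.001]
contact_force: [0.7, 1.0, -0.7]
width: 51.2
grasp_force: 0.0
```

```bash
python3 - <<'E'
from h import *
st(); im=snap("wrist","w6"); rods(im,"wrist"); st()
E
```

```text
t 13.8 tcp [555.5 -60.6  69.4] closing-dir deg 6.2 zax [ 0.001 -0.    -1.   ] w 51.2 F [ 0.7  1.  -0.7] g 0.0 q6 -0.26
wrist rod [555.2 -68. ] LxW [173.  32.] axis deg 96.2
wrist rod [447.4 -39.7] LxW [97. 36.] axis deg 94.6
t 13.85 tcp [555.9 -60.6  69.9] closing-dir deg 6.2 zax [ 0.002 -0.    -1.   ] w 50.9 F [ 0.6  0.5 -0.6] g 0.0 q6 -0.26
```

>>> arm_command:
  targets:
    - [[0, -0.02, -1, 0], [0, -0.02, -1.8, 0], [0, -0.02, -2.2, 0], [0, -0.02, -2.23, 0], [0, -0.02, -2.23, 0], [0, -0.02, -2.23, 0]]

```text
t: 14.45
tcp_pos: [556.2, -61.4, 3.2]
ee_rot: [2.097, 2.336, 0.002]
contact_force: [-0.1, -1.0, -0.3]
width: 51.1
grasp_force: 0.0
```

>>> arm_command:
  targets:
    - [[0, 0, 0, 0], [0, 0, 0, 0], [0, 0, 0, 0], [0, 0, 0, 0], [0, 0, 0, 0]]
  claw: 1

```text
t: 14.95
tcp_pos: [555.9, -61.5, 3.0]
ee_rot: [2.098, 2.336, 0.002]
contact_force: [-0.8, 0.3, 6.5]
width: 30.6
grasp_force: 39.5
```

>>> arm_command:
  targets:
    - [[0, 0, 1, 0], [0, 0, 2.5, 0], [-0.3, 1, 4, 0.2], [-0.6, 2.3, 4, 0.5], [-1, 3.8, 4, 0.8], [-1.4, 5.3, 4, 1.1], [-1.8, 6.8, 4, 1.4], [-2.2, 8.3, 4, 1.7], [-2.5, 9.5, 4, 1.92], [-2.5, 9.8, 4, 1.92], [-2.5, 9.8, 4, 1.92], [-2.5, 9.8, 4, 1.92]]

```text
t: 16.15
tcp_pos: [479.7, 231.9, 121.4]
ee_rot: [1.896, 2.505, -0.001]
contact_force: [-0.4, -0.4, -1.3]
width: 30.8
grasp_force: 40.0
```

>>> arm_command:
  targets:
    - [[0, 0, 0, 0], [0, 0, 0, 0], [0, 0, 0, 0]]

```text
t: 16.45
tcp_pos: [480.0, 231.7, 121.6]
ee_rot: [1.898, 2.503, -0.0]
contact_force: [0.2, -0.5, -0.2]
width: 30.7
grasp_force: 40.0
```

```bash
python3 - <<'E'
from h import *
s=st(); im=snap("wrist","w7"); st()
u=np.array([np.cos(np.radians(15.8)),np.sin(np.radians(15.8))]);v=np.array([-u[1],u[0]]);S=np.array([526.5,245.7])
f=lambda p,z:np.round([(ray("wrist",p,z)[:2]-S)@u,(ray("wrist",p,z)[:2]-S)@v],1)
hsv=cv2.cvtColor(im,cv2.COLOR_RGB2HSV); m=cv2.inRange(hsv,(4,120,60),(14,255,220))
zt=s["tcp_pos"][2]+13+16
for c in range(290,351,10):
    r=np.flatnonzero(m[40:200,c]); print(c,"top row",r[0]+40 if len(r) else None, f((c,r[0]+40),zt) if len(r) else "")
for c in (200,250,380,400,420): print(c,[(r,int(im[r,c].mean())) for r in range(84,112,2)])
for r in(90,94,98,102): print(r,f((400,r),39))
E
```

```text
t 16.45 tcp [480.  231.7 121.6] closing-dir deg 15.7 zax [-0. -0. -1.] w 30.7 F [ 0.2 -0.5 -0.2] g 40.0 q6 0.13
t 16.5 tcp [480.  231.8 121.6] closing-dir deg 15.7 zax [-0. -0. -1.] w 30.6 F [ 0.1 -0.3 -0.8] g 40.0 q6 0.13
290 top row 96 [-60.  79.]
300 top row 96 [-56.3  79. ]
310 top row 95 [-52.6  79.3]
320 top row 95 [-48.9  79.3]
330 top row 96 [-45.2  79. ]
340 top row 96 [-41.5  78.9]
350 top row 96 [-37.9  78.9]
200 [(84, 201), (86, 200), (88, 200), (90, 201), (92, 220), (94, 221), (96, 220), (98, 222), (100, 221), (102, 222), (104, 221), (106, 222), (108, 221), (110, 221)]
250 [(84, 167), (86, 164), (88, 175), (90, 186), (92, 185), (94, 186), (96, 185), (98, 186), (100, 187), (102, 189), (104, 191), (106, 193), (108, 195), (110, 197)]
380 [(84, 184), (86, 184), (88, 185), (90, 186), (92, 186), (94, 160), (96, 75), (98, 137), (100, 182), (102, 208), (104, 208), (106, 229), (108, 240), (110, 237)]
400 [(84, 184), (86, 185), (88, 185), (90, 187), (92, 186), (94, 154), (96, 80), (98, 185), (100, 215), (102, 215), (104, 215), (106, 215), (108, 215), (110, 215)]
420 [(84, 186), (86, 186), (88, 186), (90, 184), (92, 181), (94, 141), (96, 101), (98, 128), (100, 136), (102, 143), (104, 150), (106, 157), (108, 162), (110, 168)]
90 [ 9.3 86.5]
94 [ 9.5 83.7]
98 [ 9.8 81. ]
102 [10.  78.2]
```

View pics/w7.png

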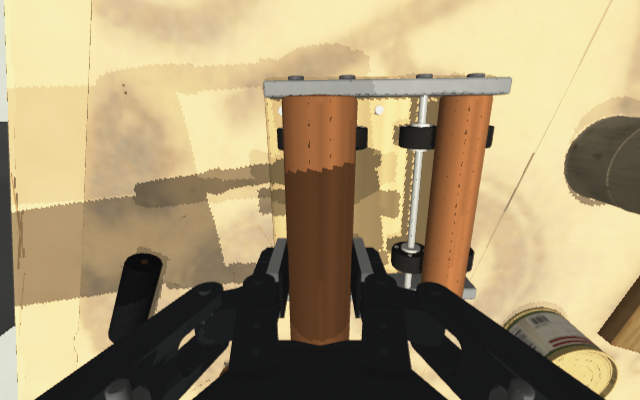

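The blank is over the front pair at (319,220) and its end is about 3 mm inside the rail, nearly centred. Lower with a 1 mm correction.

>>> arm_command:
  targets:
    - [[0.03, 0.03, -0.6, 0], [0.03, 0.03, -1.2, 0], [0.03, 0.03, -1.8, 0], [0.03, 0.03, -2.2, 0], [0.03, 0.03, -2.35, 0], [0.03, 0.03, -2.38, 0], [0.03, 0.03, -2.4, 0], [0.03, 0.03, -2.4, 0], [0.03, 0.03, -2.4, 0]]

```text
t: 17.4
tcp_pos: [481.3, 233.9, 50.5]
ee_rot: [1.895, 2.504, 0.002]
contact_force: [-0.1, -0.4, -0.5]
width: 30.7
grasp_force: 40.0
```

>>> arm_command:
  targets:
    - [[0, 0, -0.02, 0], [0, 0, -0.04, 0], [0, 0, -0.04, 0], [0, 0, -0.04, 0]]

```text
t: 17.8
tcp_pos: [480.6, 233.6, 48.4]
ee_rot: [-1.896, -2.505, 0.0]
contact_force: [0.1, -0.5, -1.0]
width: 30.8
grasp_force: 40.0
```

>>> arm_command:
  targets:
    - [[0, 0, -0.02, 0], [0, 0, -0.04, 0], [0, 0, -0.05, 0], [0, 0, -0.05, 0], [0, 0, -0.05, 0]]

```text
t: 18.3
tcp_pos: [481.2, 233.8, 47.3]
ee_rot: [1.895, 2.505, 0.002]
contact_force: [0.9, 0.7, 1.0]
width: 30.8
grasp_force: 40.1
```

>>> arm_command:
  targets:
    - [[0, 0, -0.02, 0], [0, 0, -0.03, 0], [0, 0, -0.03, 0], [0, 0, -0.03, 0]]

```text
t: 18.7
tcp_pos: [481.6, 233.9, 47.0]
ee_rot: [1.895, 2.504, 0.003]
contact_force: [1.0, -0.2, 5.8]
width: 30.7
grasp_force: 40.6
```

>>> arm_command:
  targets:
    - [[0, 0, 0, 0], [0, 0, 0, 0], [0, 0, 0, 0], [0, 0, 0, 0]]
  claw: 0.4

```text
t: 19.1
tcp_pos: [479.9, 233.3, 45.4]
ee_rot: [-1.896, -2.504, 0.002]
contact_force: [0.7, -0.4, 1.0]
width: 51.1
grasp_force: 0.0
```

>>> arm_command:
  targets:
    - [[0, 0, 0.5, 0], [0, 0, 1.2, 0], [0, 0, 2.5, 0], [0, 0, 4, 0], [0, 0, 4.2, 0], [0, 0, 4.2, 0], [0, 0, 4.2, 0]]

```text
t: 19.8
tcp_pos: [480.0, 233.3, 171.7]
ee_rot: [-1.896, -2.505, 0.001]
contact_force: [-0.5, 0.2, -1.0]
width: 51.9
grasp_force: 0.0
```

```bash
python3 - <<'E'
from h import *
st(); im=snap("wrist","w8"); rods(im,"wrist",z=59.7); st()
u=np.array([np.cos(np.radians(15.8)),np.sin(np.radians(15.8))]);v=np.array([-u[1],u[0]]);S=np.array([526.5,245.7])
f=lambda p,z:np.round((ray("wrist",p,z)[:2]-S)@v,1)
m=cv2.inRange(cv2.cvtColor(im,cv2.COLOR_RGB2HSV),(4,120,60),(14,255,220))
for c in (320,430,440): 
    r=np.flatnonzero(m[:330,c]); print(c,r[0],r[-1],f((c,r[0]),75.7),f((c,r[-1]),75.7))
print([(r,int(im[r,380].mean()),f((380,r),39)) for r in range(90,106,2)])
E
```

```text
t 19.8 tcp [480.  233.3 171.7] closing-dir deg 15.8 zax [-0.001 -0.    -1.   ] w 51.9 F [-0.5  0.2 -1. ] g 0.0 q6 0.13
wrist rod [481.2 230. ] LxW [168.  31.] axis deg 106.4
wrist rod [572.9 256.5] LxW [169.  34.] axis deg 106.4
t 19.85 tcp [479.4 233.1 170.7] closing-dir deg 15.8 zax [-0.002 -0.001 -1.   ] w 50.9 F [-0.  -0.3 -0.7] g 0.0 q6 0.13
320 101 278 80.6 -76.3
430 100 277 81.2 -75.2
440 100 240 81.2 -37.4
[(90, 170, np.float64(90.3)), (92, 169, np.float64(88.7)), (94, 169, np.float64(87.0)), (96, 169, np.float64(85.3)), (98, 112, np.float64(83.6)), (100, 100, np.float64(81.9)), (102, 205, np.float64(80.2)), (104, 208, np.float64(78.5))]
```

View pics/w8.png

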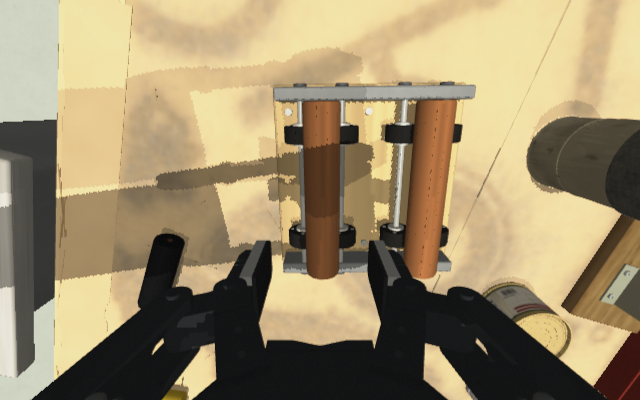

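Both blanks rest in their roller pairs, at (321,188) and (430,188), centred within about 1.5 mm. Now the short one.

>>> arm_command:
  targets:
    - [[-0.1, -1.5, 0, -0.4], [-0.3, -3, 0, -0.8], [-0.5, -4.6, 0, -1.2], [-0.7, -6.2, 0, -1.6], [-0.9, -7.8, -0.5, -2], [-1.07, -8.95, -1.5, -2.24], [-1.07, -8.95, -2.5, -2.24], [-1.07, -8.95, -3.5, -2.24], [-1.07, -8.95, -3.6, -2.24], [-1.07, -8.95, -3.6, -2.24], [-1.07, -8.95, -3.6, -2.24]]

```text
t: 20.95
tcp_pos: [449.1, -34.7, 64.7]
ee_rot: [2.13, 2.308, 0.001]
contact_force: [0.2, 1.0, 0.3]
width: 51.5
grasp_force: 0.0
```

```bash
python3 - <<'E'
from h import *
st(); im=snap("wrist","w9"); rods(im,"wrist"); st()
E
```

```text
t 20.95 tcp [449.1 -34.7  64.7] closing-dir deg 4.6 zax [ 0.001 -0.    -1.   ] w 51.5 F [0.2 1.  0.3] g 0.0 q6 -0.21
wrist rod [448.9 -40.8] LxW [101.  32.] axis deg 94.3
t 21.0 tcp [449.7 -34.7  65.3] closing-dir deg 4.6 zax [ 0.002 -0.    -1.   ] w 51.3 F [0.7 0.3 0.4] g 0.0 q6 -0.21
```

>>> arm_command:
  targets:
    - [[-0.03, -0.02, -1, 0], [-0.03, -0.02, -1.7, 0], [-0.03, -0.02, -2.05, 0], [-0.03, -0.02, -2.08, 0], [-0.03, -0.02, -2.08, 0], [-0.03, -0.02, -2.08, 0]]

```text
t: 21.6
tcp_pos: [449.0, -35.6, 2.9]
ee_rot: [2.13, 2.307, 0.002]
contact_force: [0.7, 1.0, -0.1]
width: 51.5
grasp_force: 0.0
```

>>> arm_command:
  targets:
    - [[0, 0, 0, 0], [0, 0, 0, 0], [0, 0, 0, 0], [0, 0, 0, 0], [0, 0, 0, 0]]
  claw: 1

```text
t: 22.1
tcp_pos: [448.6, -35.6, 2.8]
ee_rot: [2.13, 2.307, 0.002]
contact_force: [-2.2, 0.5, 5.6]
width: 30.6
grasp_force: 39.3
```

>>> arm_command:
  targets:
    - [[0, 0, 1.2, 0], [0, 0, 2.6, 0], [0.3, -1, 4, 0], [0.8, -2.3, 5, 0], [1.3, -3.8, 5, 0], [1.8, -5.3, 5, 0], [2.3, -6.8, 5, 0], [2.8, -8, 5, 0], [3.1, -8.72, 5, 0], [3.1, -8.72, 5, 0], [3.1, -8.72, 5, 0], [3.1, -8.72, 5, 0]]

```text
t: 23.3
tcp_pos: [539.9, -296.0, 151.3]
ee_rot: [-2.13, -2.307, -0.0]
contact_force: [0.0, -0.2, -0.5]
width: 30.2
grasp_force: 40.0
```

```bash
python3 - <<'E'
from h import *
st(); 
for c in("scene","side","wrist"):
    im=snap(c,"p_"+c)
    for q in("pan_floor","short_blank_center"):
        for r in mark_of(c,q)[:2]: print(c,q,np.round(r["score"],2),np.round(r["xy"]),np.round(ray(c,r["xy"],2 if q[0]=="p" else telemetry.state()["tcp_pos"][2]+13)))
st()
a=cv2.imread("pics/p_side.png")[130:330,200:500];b=cv2.imread("pics/p_scene.png")[50:250,300:600]
cv2.imwrite("pics/p.png",cv2.resize(np.vstack([a,b]),(450,600)))
E
```

```text
t 23.3 tcp [ 539.9 -296.   151.3] closing-dir deg 4.6 zax [-0.001  0.001 -1.   ] w 30.2 F [ 0.  -0.2 -0.5] g 40.0 q6 -0.62
scene pan_floor 0.87 [420. 177.] [ 544. -292.    2.]
scene pan_floor 0.24 [269. 249.] [522. 219.   2.]
scene short_blank_center 0.75 [360. 278.] [246. 135. 165.]
scene short_blank_center 0.45 [433. 134.] [ 542. -302.  165.]
side pan_floor 0.74 [340. 284.] [ 542. -296.    2.]
side pan_floor 0.49 [342. 205.] [633. 100.   2.]
side short_blank_center 0.85 [232. 244.] [ 347. -414.  165.]
side short_blank_center 0.74 [233. 208.] [ 347. -274.  165.]
wrist pan_floor 0.93 [322. 180.] [ 542. -293.    2.]
wrist short_blank_center 0.59 [319. 268.] [ 540. -299.  165.]
t 23.75 tcp [ 540.6 -296.8  151.8] closing-dir deg 4.6 zax [ 0. -0. -1.] w 30.8 F [ 0.3 -0.2 -0.7] g 40.0 q6 -0.62
```

View pics/p.png

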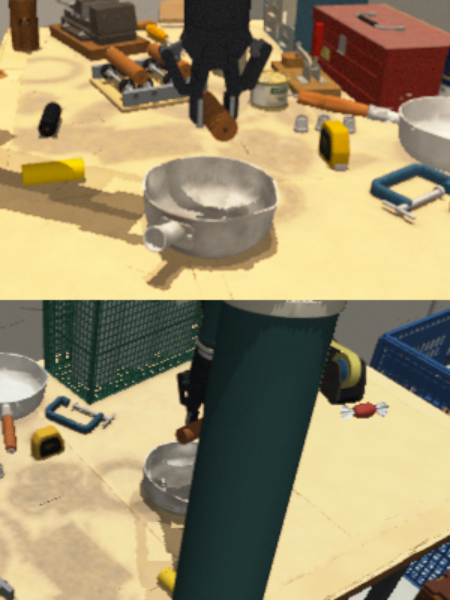

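The rod hangs above the pan, and all three cameras put the pan's centre at about (542,−294). Lower it in.

>>> arm_command:
  targets:
    - [[0.06, 0.1, -1, 0], [0.06, 0.1, -2, 0], [0.06, 0.1, -3, 0], [0.06, 0.1, -3.8, 0], [0.06, 0.1, -4.3, 0], [0.06, 0.1, -4.6, 0], [0.06, 0.1, -4.7, 0], [0.06, 0.1, -4.75, 0], [0.06, 0.1, -4.78, 0], [0.06, 0.1, -4.78, 0], [0.06, 0.1, -4.78, 0]]

```text
t: 24.85
tcp_pos: [543.0, -294.5, 9.1]
ee_rot: [2.13, 2.307, 0.0]
contact_force: [0.1, -0.2, -0.0]
width: 30.8
grasp_force: 40.0
```

>>> arm_command:
  targets:
    - [[0, 0, -0.05, 0], [0, 0, -0.09, 0], [0, 0, -0.12, 0], [0, 0, -0.14, 0], [0, 0, -0.14, 0], [0, 0, -0.14, 0]]

```text
t: 25.45
tcp_pos: [542.5, -294.2, 5.3]
ee_rot: [-2.131, -2.308, 0.0]
contact_force: [-3.6, 0.5, 8.4]
width: 30.8
grasp_force: 40.9
```

>>> arm_command:
  targets:
    - [[0, 0, 0, 0], [0, 0, 0, 0], [0, 0, 0, 0], [0, 0, 0, 0]]
  claw: 0.45

```text
t: 25.85
tcp_pos: [542.2, -294.0, 3.7]
ee_rot: [-2.131, -2.308, 0.0]
contact_force: [0.5, -0.1, 0.4]
width: 47.0
grasp_force: 0.0
```

>>> arm_command:
  targets:
    - [[0, 0, 0.4, 0], [0, 0, 1.2, 0], [0, 0, 2.4, 0], [0, 0, 4, 0], [0, 0, 5.5, 0], [0, 0, 7, 0], [0, 0, 7, 0], [0, 0, 7, 0], [0, 0, 7, 0]]

```text
t: 26.75
tcp_pos: [541.6, -293.6, 213.2]
ee_rot: [-2.13, -2.307, 0.001]
contact_force: [-0.5, 0.2, -1.5]
width: 47.1
grasp_force: 0.0
```

```bash
python3 - <<'E'
from h import *
st(); a=snap("wrist","w10"); b=snap("side","d10"); st()
c=np.hstack([cv2.resize(a,(480,300)),cv2.resize(b[130:330,200:420],(320,291))[:,:] if 0 else cv2.resize(b[130:330,200:413],(320,300))])
cv2.imwrite("pics/fin.png",c[:,:,::-1])
E
```

```text
t 26.75 tcp [ 541.6 -293.6  213.2] closing-dir deg 4.6 zax [-0.001  0.001 -1.   ] w 47.1 F [-0.5  0.2 -1.5] g 0.0 q6 -0.62
t 26.85 tcp [ 541.2 -293.4  211.9] closing-dir deg 4.6 zax [-0.003  0.002 -1.   ] w 47.1 F [-0.7  0.1  0.3] g 0.0 q6 -0.62
```

View pics/fin.png

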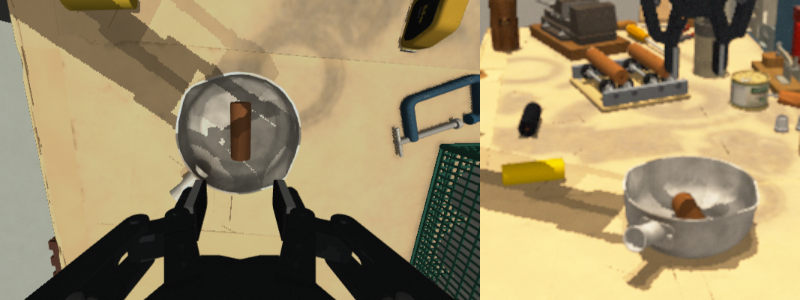

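The short blank lies in the pan (240,130 in the left view), and both long ones rest on the rollers (right view, about (605,65)). Handing in.

```bash
python3 -c "
from rig import job_done
print(job_done())"
```

```text
the job is handed in; nothing more can be done
None
```

I laid both full-length blanks on the roller stand, one in each pair and centred to about 2 mm, put the short one in the saucepan, and handed the job in at about 27 s; no verdict came back.

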